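# Walk the V-die round to the fence

### The arm

A 6-joint arm with a two-finger parallel gripper is mounted at the origin on the work surface. World frame = base frame: x ahead of the robot, y to its left, z up, the work surface at z = 0. Lengths are in mm, angles in degrees, forces in N, time in s.
With the tool pointing down it reaches from about 300 to 850 mm from the base axis. Payload 4.2 kg.
Tool frame: the origin (TCP) lies midway between the tips of the shut fingers; the grasp point (between the pads) lies 19 mm behind it; x points along the fingers, y is the direction in which the jaws open and shut, and the axes are right-handed (so a half turn about x gives the same grasp; the last joint's range is limited). The gripper opens to 91 mm and grips with 3 to 60 N. Pads are 32 mm wide; open, the fingers measure 118 mm over their backs; the gripper's body (76 mm by 178 mm) begins 60 mm behind the grasp point.
Start: joints at [-73.568, 18.312, 89.639, -0, 72.044, -1.146], TCP at [173.659, -548.166, 213.976] pointing down, gripper open.
Joint ranges: [-177.97, 177.97], [-48.28, 115.42], [12.27, 149.76], [-77.06, 257.06], [2.81, 150.46], [-146.56, 146.56]. Speed limits (degrees/s): [147.25, 147.25, 180, 180, 180, 180].

### API

Orientations are given as [roll, pitch, yaw] about the fixed x, y, z axes, in that order (R = Rz(yaw) Ry(pitch) Rx(roll)).
In Python, from workcell import env gives the robot as it stands.
- The arm moves only by the shell command python3 -m handwheel 'ROWS' [FORCE]. ROWS is text: rows parted by semicolons, each of 7 numbers parted by spaces: the turn, a rotation vector about the tool's x, y, z in degrees, then the shift along the tool's x, y, z in m, then the finger opening in m, from 0 to 0.0912. In form: rx ry rz x y z grip; .... A call has 1 to 12 rows; each row is the pose to reach, as a shift and turn from the pose commanded when the call began, along the tool's axes at that moment; what a row does not reach only later rows make up. A row lasts 1/12 s, in which the tool goes at most 41.7 mm and 7.16 degrees, less where a joint would pass 70% of its speed; a pose out of reach is approached as far as the arm can. A call with a gripper value outside its range is refused whole. The fingers move at their own pace and stop on an object; FORCE is the grip in N (left out, the last holds). Time passes only in rows, so rows that repeat a pose let the fingers close. It gives the time, the measured TCP pose, the force and the opening at its end, in the units of the state.
- env.state(): the state, without advancing time (a new reading comes with each control period).
- env.grab_frame(name): name is "side" or "top"; returns the picture (480x640x3 uint8, red, green, blue); there is no depth.
- env.get_calibration(name): a dict with "mtx" (3x3 intrinsics, pixels), "T" (4x4, takes a point from camera to world coordinates). Camera axes: x right, y up, looking along -z (the intrinsics and any distortion apply to the point x, -y, -z); pixel columns grow to the right and rows downward; lengths in mm; the calibration is good to about 2 mm. A picture is of the moment at which its call begins. get_calibration takes no time and is no camera call.
- env.job_done(): hands the job in, once; it reports no verdict.
The state is a dict: "time_s": time; "qpos": joint angles; "qvel": joint speeds; "effort": joint torques, N m; "ee_pos": TCP position; "ee_rot": TCP orientation; "force": force on the tool from outside, world axes, zero at the start; "torque": the same for the moment, N m; "gripper_width": finger opening in mm.
Only numpy, scipy, OpenCV 4.12 (cv2) and the standard library are available. Lean on these libraries where they do the work, as an engineer would, in place of code of your own. Each camera call takes 0.05 s, during which the arm holds its last target. There are 200 camera calls.

### The job

The heavy steel V-die stands roughly end-on to the angle-iron fence on the welding table. Walk it round clear of the fence, pushing first one corner and then another, and once it is nearly parallel push it home, so that one of its long sides (either one) lies flat against the fence over its whole length; leave it there. Only push it along the table: do not lift, tip or slam it or dig a corner into the fence, and leave the hammer, the timber offcut and the folded strip where they lie.

Things in the scene. Friction and masses are not known exactly. Their poses are not given: they have to be found in the camera images.
- die: Loose section of press-brake V-die: plain steel block 130 mm long (its y), 88 mm wide (x), 32 mm high (z), 2.2 to 2.9 kg, a V-groove 36 mm wide and 18 mm deep lengthwise down the middle of its top. Origin at the centre of its underside. Symmetrical: its long sides are alike. It slides on the table with friction of about 0.4 (8 to 14 N to push it).
- fence: Steel angle tacked to the table, fixed: upright leg 320 mm long (its y), 50 mm high, 6 mm thick, with a foot on the table behind it. Origin at the bottom middle of the upright's flat face. Its x is square to that face and points into the fence, away from the robot; the die belongs on the -x side. Its place varies; its yaw is within 0.3 rad of 0.
- hammer: Bystander: hammer lying on the table to one side of the work, 260 mm long, 26 mm high, head about 90 mm across; its own x runs along the handle towards the head, origin under the middle of its length. Leave alone.
- offcut: Bystander: timber offcut lying on the table, 120 x 45 x 35 mm (x, y, z), to the other side of the work; origin at the centre of its underside. Leave alone.
- strip: Bystander: folded angle strip of perforated aluminium, 160 mm long (x), 30 mm wide and 30 mm high, lying behind the fence; origin at the centre of its underside. Leave alone.
Mind the look-alikes: they are no part of the job. What is shaped like the die but black or pink is not meant.

How it is judged (in metres and radians):
At the end, for the whole second after the job is handed in: The die lies flat and at rest on the table, one long side against the fence: parallel to it within 0.03 rad (1.7 degrees), the middle of that side within 3 mm of the face, and no part of its length beyond either end of the fence (its centre within 95 mm of the fence's middle) (angle between the y axis of die and the y axis of fence, either way round below 0.03 rad and x of die in the frame of fence between -0.047 and -0.041 m and y of die in the frame of fence between -0.095 and 0.095 m and height (world z) of die below 0.003 m and angle between die's own z axis and vertical below 0.03 rad and linear speed of die below 0.01 m/s); the robot touches nothing.
It fails at once if the die is lifted or tipped (height (world z) of die above 0.006 m or angle between die's own z axis and vertical above 0.1 rad).
It fails at once if a corner of the die is driven into the fence: the die touches it while turned more than 0.3 rad (17 degrees) from parallel (contact force between die and fence above 1 N and angle between the y axis of die and the y axis of fence, either way round above 0.3 rad).
It fails at once if the die is slammed (moves faster than 0.35 m/s) (linear speed of die above 0.35 m/s).
It fails at once if the hammer, the offcut or the strip is shifted by more than 20 mm (distance of any of hammer, offcut, strip from where it was at the start of the episode above 0.02 m).
It also fails if it takes over 58 s, if anything falls off the work surface, if the arm or the gripper's body presses on something with over 40 N, if the wrist force passes 120 N, or if a joint passes its speed limit or range.

## Working session

There is one attempt and no reset: what is moved stays moved. The work goes in short steps, Python scripts to look and compute and a shell command to move; the robot and the scene stay as the last step left them, time stands still between calls to the robot, and variables do not carry over. Pictures are saved under pics/ and viewed, on a budget of 10 in all, crops included, one or two more only if the job needs it, and the job is handed in when it is done.

```bash
ls; mkdir -p pics
python3 - <<'E'
from workcell import env
import cv2
s=env.state();print(s)
for n in("top","side"):
    c=env.get_calibration(n);print(n,c)
    cv2.imwrite(f"pics/{n}0.png",env.grab_frame(n)[:,:,::-1])
E
```

```text
pics
{'time_s': 0.0, 'qpos': array([-7.35670970e+01,  1.83535235e+01,  8.97061429e+01, -2.38020041e-04,
        7.20429359e+01, -1.14632810e+00]), 'qvel': array([-0.06571807,  0.04955293,  0.06108265,  0.03323052, -0.03105171,
        0.04965062]), 'effort': array([ 3.89961191e-03, -4.12450218e+01, -2.31971991e+01,  7.31169200e-02,
        4.58566484e-02, -1.51323884e-04]), 'ee_pos': array([ 173.51904124, -547.67273365,  213.10318545]), 'ee_rot': array([-91.01996003,  89.89739737, 106.5593447 ]), 'force': array([ 0.49091104, -0.702247  ,  0.14780483]), 'torque': array([-0.02621497, -0.02782115,  0.02273556]), 'gripper_width': 91.2763978828144}
top {'mtx': array([[463.59608483,   0.        , 315.83221187],
       [  0.        , 463.59608483, 236.31626828],
       [  0.        ,   0.        ,   1.        ]]), 'T': array([[-1.39282030e-01,  9.68985180e-01, -2.04127992e-01,
         4.29808280e+02],
       [-9.90252742e-01, -1.36259704e-01,  2.88582570e-02,
         2.15667992e+01],
       [ 1.48803455e-04,  2.06157741e-01,  9.78518760e-01,
         9.00629985e+02],
       [ 0.00000000e+00,  0.00000000e+00,  0.00000000e+00,
         1.00000000e+00]])}
side {'mtx': array([[493.60138549,   0.        , 319.84470373],
       [  0.        , 493.60138549, 237.19824868],
       [  0.        ,   0.        ,   1.        ]]), 'T': array([[-9.30552344e-01,  2.70805561e-01, -2.46448136e-01,
         3.81845499e+02],
       [-3.66157079e-01, -6.86099598e-01,  6.28646431e-01,
         5.31401968e+02],
       [ 1.15298293e-03,  6.75227139e-01,  7.37608962e-01,
         6.46308234e+02],
       [ 0.00000000e+00,  0.00000000e+00,  0.00000000e+00,
         1.00000000e+00]])}
```

View pics/top0.png

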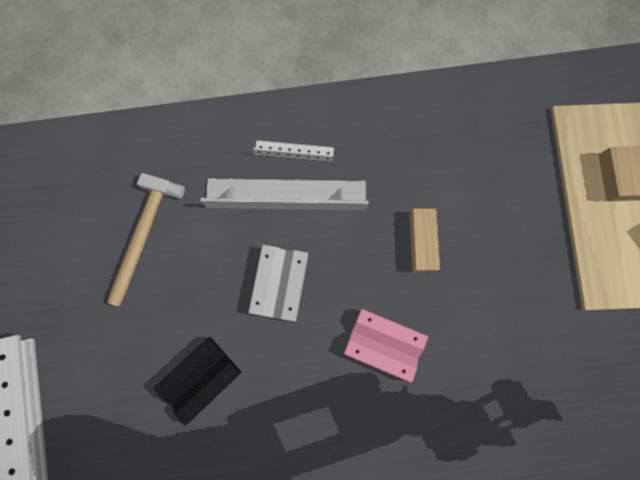

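View pics/side0.png

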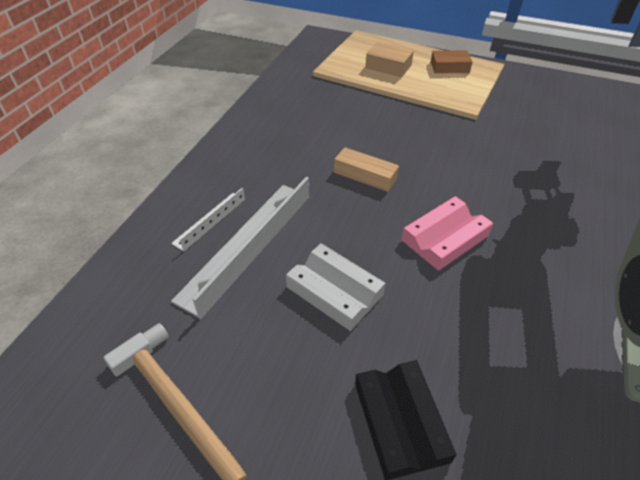

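The top view shows the grey die (corners near (262,245), (308,252), (297,321), (249,313)), roughly end-on to the fence. The fence upright runs from (201,206) to (368,206). The pink and black look-alikes sit below it, with the hammer on the left and the offcut on the right.

```bash
cat > h.py <<'E'
import numpy as np, cv2
from workcell import env
def ray(n,px,z):
    c=env.get_calibration(n);K=c["mtx"];T=c["T"]
    px=np.atleast_2d(np.float64(px)); d=np.c_[(px[:,0]-K[0,2])/K[0,0],-(px[:,1]-K[1,2])/K[1,1],-np.ones(len(px))]@T[:3,:3].T
    return (T[:3,3]+d*((z-T[2,3])/d[:,2])[:,None])[:,:2]
def proj(n,P):
    c=env.get_calibration(n);K=c["mtx"];T=c["T"]
    p=(np.atleast_2d(P)-T[:3,3])@T[:3,:3]; return np.c_[K[0,0]*p[:,0]/-p[:,2]+K[0,2],K[1,1]*-p[:,1]/-p[:,2]+K[1,2]]
def mask(img):
    h=cv2.cvtColor(img,cv2.COLOR_RGB2HSV)
    return ((h[...,1]<40)&(h[...,2]>105)).astype(np.uint8)*255
def blobs(img,lo=300):
    cs,_=cv2.findContours(mask(img),cv2.RETR_EXTERNAL,cv2.CHAIN_APPROX_NONE)
    return [c for c in cs if cv2.contourArea(c)>lo]
E
python3 - <<'E'
from h import *
im=cv2.imread("pics/top0.png")[:,:,::-1].copy()
for c in blobs(im):
    print(cv2.contourArea(c),cv2.boundingRect(c))
    x,y,w,h=cv2.boundingRect(c)
    if y<100 or x<60 : continue
    W=ray("top",c[:,0],32).astype(np.float32); print(" rect@32",cv2.minAreaRect(W),"\n",cv2.approxPolyDP(c,5,True)[:,0].tolist())
h=cv2.cvtColor(im,cv2.COLOR_RGB2GRAY)
for u in(215,285,355):print(u,h[176:216,u].tolist())
print(h[206,190:212].tolist(),h[206,360:376].tolist())
im2=cv2.imread("pics/side0.png")[:,:,::-1].copy()
v=np.vstack([cv2.resize(im[165:335,190:390],None,fx=3,fy=3,interpolation=2)])
cv2.imwrite("pics/c1.png",v[:,:,::-1])
E
```

```text
5313.0 (0, 335, 45, 145)
3287.5 (249, 244, 60, 78)
 rect@32 ((534.1448974609375, 77.08387756347656), (90.89014434814453, 133.2999267578125), 71.96479797363281) 
 [[263, 244], [249, 312], [295, 321], [308, 253]]
4438.5 (200, 178, 169, 31)
 rect@32 ((704.5734252929688, 45.294219970703125), (327.29644775390625, 59.72017288208008), 81.0647201538086) 
 [[200, 198], [207, 206], [368, 203], [364, 180], [208, 178], [206, 197]]
587.0 (137, 173, 48, 25)
 rect@32 ((755.2423706054688, 281.720947265625), (96.87328338623047, 28.24854278564453), 64.96745300292969) 
 [[137, 182], [177, 197], [184, 193], [182, 185], [145, 173]]
1079.0 (253, 140, 82, 22)
 rect@32 ((791.096923828125, 16.08795928955078), (161.28030395507812, 31.225393295288086), 76.4605484008789) 
 [[253, 147], [255, 154], [331, 161], [334, 149], [263, 140]]
53043.5 (0, 0, 640, 125)
215 [82, 79, 123, 171, 176, 172, 169, 171, 172, 173, 174, 175, 174, 172, 170, 173, 176, 176, 176, 178, 176, 170, 164, 173, 167, 131, 104, 105, 106, 105, 107, 102, 91, 85, 84, 86, 85, 87, 86, 87]
285 [80, 80, 77, 104, 148, 175, 179, 177, 175, 174, 176, 178, 178, 176, 177, 173, 174, 174, 176, 178, 177, 179, 174, 171, 176, 172, 142, 110, 103, 105, 107, 107, 103, 91, 84, 85, 86, 85, 85, 87]
355 [85, 83, 77, 81, 104, 146, 172, 175, 172, 176, 175, 176, 176, 175, 175, 175, 174, 173, 176, 180, 178, 178, 176, 174, 168, 173, 173, 144, 111, 104, 105, 105, 107, 103, 94, 86, 85, 85, 85, 83]
[61, 57, 63, 68, 67, 67, 70, 65, 59, 56, 59, 59, 55, 57, 67, 89, 103, 107, 107, 107, 107, 107] [103, 104, 105, 103, 104, 104, 105, 95, 83, 82, 84, 84, 85, 81, 84, 84]
```

View pics/c1.png

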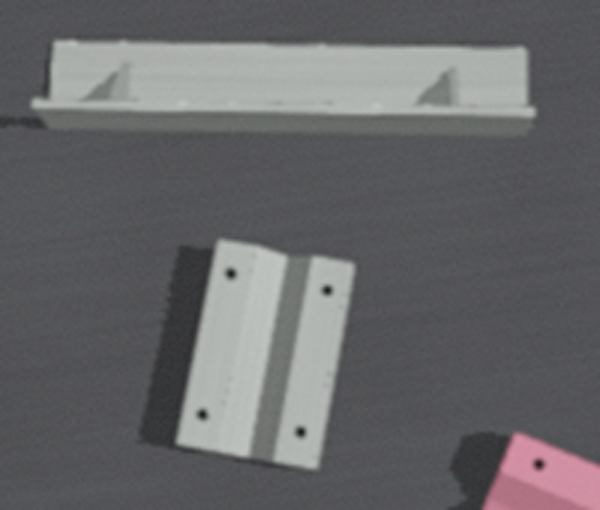

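```bash
cat >> h.py <<'E'
from scipy.spatial.transform import Rotation as Ro
def R():  return Ro.from_euler("xyz",env.state()["ee_rot"],degrees=True).as_matrix()
def goto(xyz,jaw=None):
    """row numbers (rotvec deg, shift m) to reach world xyz (mm), tool down, jaw axis at world angle jaw (deg, mod 180)"""
    s=env.state();M=R();sh=M.T@(np.array(xyz)-s["ee_pos"])/1000
    rv=np.zeros(3)
    if jaw is not None:
        best=None
        for a in(jaw,jaw+180):
            y=np.array([np.cos(np.radians(a)),np.sin(np.radians(a)),0]);x=np.array([0,0,-1.])
            v=Ro.from_matrix(M.T@np.c_[x,y,np.cross(x,y)]).as_rotvec(degrees=True)
            if best is None or np.linalg.norm(v)<np.linalg.norm(best):best=v
        rv=best
    return np.round(rv,1),np.round(sh,4)
E
python3 - <<'E'
from h import *
im=cv2.imread("pics/top0.png")[:,:,::-1].copy()
g=cv2.GaussianBlur(cv2.cvtColor(im,cv2.COLOR_RGB2GRAY),(9,1),0).astype(float)
T,B=[],[]
for u in range(212,362,3):
    r=np.arange(195,216);v=g[r,u]
    i=np.where(v<138)[0][0];T.append((u,r[i]-1+(v[i-1]-138)/(v[i-1]-v[i])))
    i=np.where(v<96)[0][0];B.append((u,r[i]-1+(v[i-1]-96)/(v[i-1]-v[i])))
for n,E,z in(("top",T,50),("bot",B,0)):
    W=ray("top",np.array(E),z).astype(np.float32);vx,vy,x0,y0=cv2.fitLine(W,cv2.DIST_HUBER,0,.01,.01).ravel()
    print(n,"dir",np.degrees(np.arctan2(vy,vx))%180,"x at y=50:",x0+(50-y0)*vx/vy)
print("ends z50",ray("top",[(201,202.5),(368.5,204.5)],50), "z0",ray("top",[(205,208.5),(367,210.5)],0))
c=[c for c in blobs(im) if 3000<cv2.contourArea(c)<4000][0]
print("die corners",ray("top",[[263,244],[249,312],[295,321],[308,253]],32).round())
s2=cv2.imread("pics/side0.png")[:,:,::-1]
print("side die corners z32",ray("side",[(320,244),(385,284),(353,327),(287,273)],32).round(), "side fence top ends",ray("side",[(196,292),(309,180)],50).round())
M=R();print(M.round(3)); print("pink",ray("top",[(362,310),(428,337),(412,382),(345,354)],32).round().tolist(),"offcut",ray("top",[(411,210),(440,270)],35).round().tolist(),"hammer head",ray("top",[(137,182),(184,193)],20).round().tolist())
print("end",ray("top",[(110,304)],20))
E
```

```text
top dir 81.05476 x at y=50: 682.1645
bot dir 81.05274 x at y=50: 682.90674
ends z50 [[ 702.8780243   203.86130211]
 [ 654.56515459 -111.3698462 ]] z0 [[ 705.32079442  207.72328989]
 [ 655.85947794 -114.16893752]]
die corners [[610.  98.]
 [486. 138.]
 [458.  56.]
 [581.  15.]]
side die corners z32 [[581.  22.]
 [457.  62.]
 [478. 154.]
 [607.  98.]] side fence top ends [[ 712.  194.]
 [ 652. -102.]]
[[-0.     0.302 -0.953]
 [ 0.002 -0.953 -0.302]
 [-1.    -0.002 -0.   ]]
pink [[461.0, -69.0], [396.0, -181.0], [322.0, -138.0], [387.0, -26.0]] offcut [[636.0, -193.0], [514.0, -226.0]] hammer head [[772.0, 333.0], [737.0, 242.0]]
end [[538.50179681 397.58727346]]
```

```bash
cat >> h.py <<'E'
EX=np.array([.9878,-.1556]);EY=np.array([.1556,.9878]);MID=np.array([682-.5,46.5])
MID=np.array([682.5-3.5*.1575,46.5])
def f2w(x,y): return MID+x*EX+y*EY
def w2f(p): p=np.atleast_2d(p)[:,:2]-MID; return np.c_[p@EX,p@EY]
def gof(x,y,z,jaw=None): return goto([*f2w(x,y),z],jaw)
E
python3 - <<'E'
from h import *
print(gof(-76,72,120,81.05), w2f([534.1,77.1]))
E
```

```text
(array([26.5,  0. ,  0.1]), array([ 0.094 , -0.5112, -0.6283])) [[-150.80635525    7.2214145 ]]
```

```bash
python3 -m handwheel '13 0 0 0.02 -0.26 -0.31 0; 13 0 0 0.02 -0.26 -0.31 0; 13 0 0 0.02 -0.26 -0.31 0; 13 0 0 0.02 -0.26 -0.31 0; 13 0 0 0.02 -0.26 -0.31 0; 13 0 0 0.02 -0.26 -0.31 0; 13 0 0 0.02 -0.26 -0.31 0; 13 0 0 0.02 -0.26 -0.31 0; 13 0 0 0.02 -0.26 -0.31 0; 13 0 0 0.02 -0.26 -0.31 0; 13 0 0 0.02 -0.26 -0.31 0' 20
python3 -c "
from h import *
print(gof(-76,72,120,81.05))"
```

```text
time_s: 1.02
ee_pos: [392.4, -202.5, 193.5]
ee_rot: [-98.5, 89.9, 86.3]
force: [-0.1, -0.5, 0.3]
gripper_width: 20.9
(array([13.8, -0. ,  0.1]), array([ 0.0743, -0.3113, -0.2532]))
```

```bash
python3 -m handwheel '13.8 0 0 0.074 -0.311 -0.253 0; 13.8 0 0 0.074 -0.311 -0.253 0; 13.8 0 0 0.074 -0.311 -0.253 0; 13.8 0 0 0.074 -0.311 -0.253 0; 13.8 0 0 0.074 -0.311 -0.253 0; 13.8 0 0 0.074 -0.311 -0.253 0; 13.8 0 0 0.074 -0.311 -0.253 0; 13.8 0 0 0.074 -0.311 -0.253 0; 13.8 0 0 0.074 -0.311 -0.253 0; 13.8 0 0 0.074 -0.311 -0.253 0; 13.8 0 0 0.074 -0.311 -0.253 0; 13.8 0 0 0.074 -0.311 -0.253 0'
python3 - <<'E'
from h import *
print(gof(-76,72,10,81.05),R().round(3))
cv2.imwrite("pics/s1.png",env.grab_frame("side")[:,:,::-1])
E
```

```text
time_s: 2.02
ee_pos: [618.4, 124.5, 118.2]
ee_rot: [30.0, 89.9, -159.1]
force: [0.2, -1.1, 0.4]
gripper_width: 0.3
(array([-0.1,  0.1, -0.1]), array([ 0.1082, -0.005 ,  0.0009])) [[-0.002 -0.158 -0.987]
 [-0.001 -0.987  0.158]
 [-1.     0.001  0.002]]
```

View pics/s1.png

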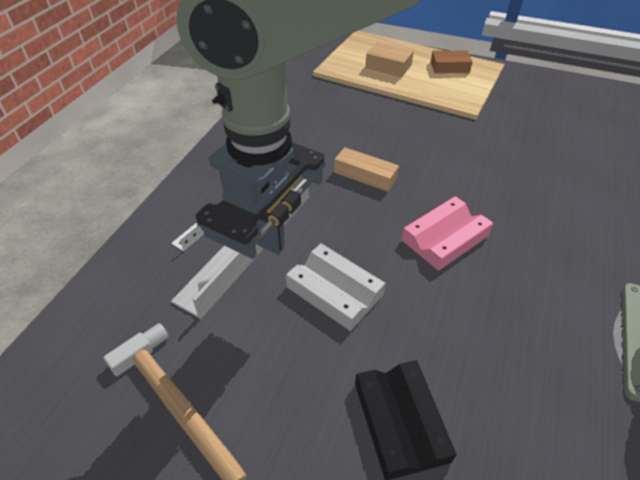

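The finger tips hang at about (281,247), left of the die's far end and clear of the fence. The tool's y and z axes run along −y and −x of the fence, so I'll go down and push.

```bash
python3 -m handwheel '0 0 0 0.03 -0.005 0 0; 0 0 0 0.06 -0.005 0 0; 0 0 0 0.085 -0.005 0 0; 0 0 0 0.098 -0.005 0 0; 0 0 0 0.106 -0.005 0 0; 0 0 0 0.106 -0.005 0 0; 0 0 0 0.106 0.001 0 0;0 0 0 0.106 0.006 0 0; 0 0 0 0.106 0.011 0 0; 0 0 0 0.106 0.016 0 0; 0 0 0 0.106 0.021 0 0; 0 0 0 0.106 0.026 0 0'
python3 -c "
from h import *
s=env.state();print(w2f(s['ee_pos']),R().T@s['force'])"
```

```text
time_s: 3.07
ee_pos: [616.9, 99.1, 15.7]
ee_rot: [-146.4, 89.5, 24.3]
force: [4.4, 5.9, -0.8]
gripper_width: 0.6
[[-72.45943117  41.81842054]] [ 0.88577021 -6.49921035 -3.38992375]
```

```bash
python3 -m handwheel '0 0 0 0.001 0.005 0 0; 0 0 0 0.002 0.010 0 0; 0 0 0 0.002 0.015 0 0; 0 0 0 0.002 0.020 0 0; 0 0 0 0.002 0.025 0 0; 0 0 0 0.002 0.030 0 0; 0 0 0 0.002 0.034 0 0; 0 0 0 0.002 0.038 0 0; 0 0 0 0.002 0.042 0 0; 0 0 0 0.002 0.042 0 0'
python3 - <<'E'
from h import *
s=env.state();print(w2f(s['ee_pos']),R().T@s['force'])
cv2.imwrite("pics/t2.png",env.grab_frame("top")[100:400,100:500,::-1].repeat(2,0).repeat(2,1))
E
```

```text
time_s: 3.9
ee_pos: [611.0, 57.3, 14.9]
ee_rot: [-154.3, 89.4, 16.4]
force: [3.8, 5.6, 4.2]
gripper_width: 0.5
[[-71.72637765  -0.39219915]] [-4.19607463 -6.12878181 -2.86989323]
```

View pics/t2.png

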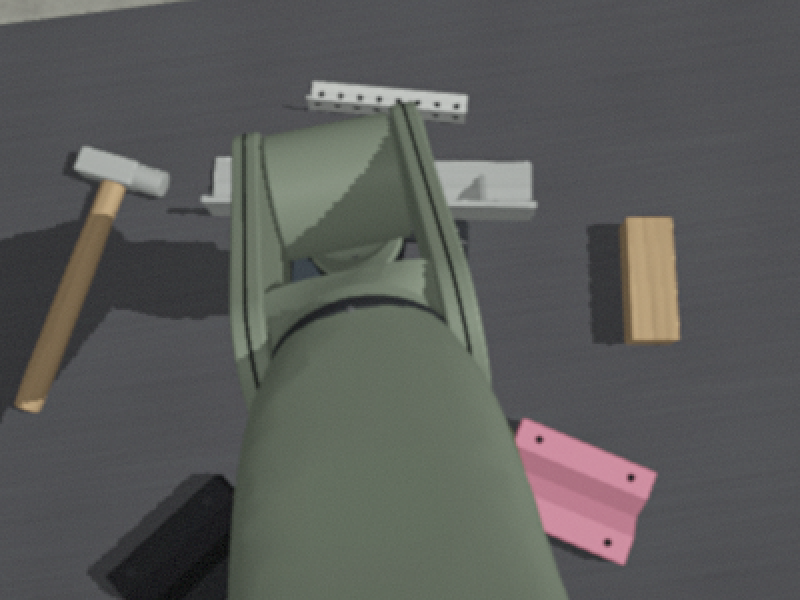

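The arm hides the die from the top camera, so I'll use the side view while the arm is over the work.

Run:
```python
from h import *
cv2.imwrite("pics/s2.png",env.grab_frame("side")[100:400,100:500,::-1].repeat(2,0).repeat(2,1))
```

```text
(no output)
```

View pics/s2.png

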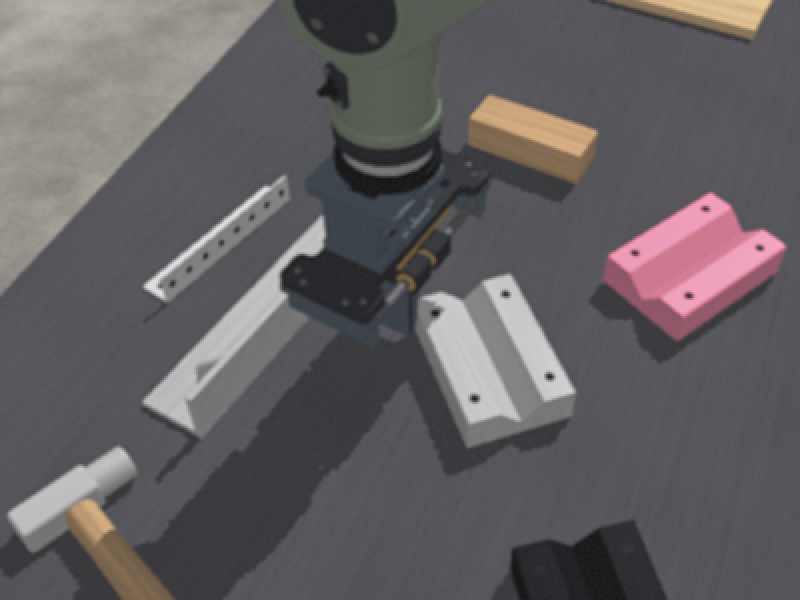

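```bash
cat >> h.py <<'E'
def pose3(A,B,C,n="side",z=32):
    """long side A->B, end B->C (pixels of top corners)"""
    W=w2f(ray(n,[A,B,C],z));A,B,C=W
    print("corners",W.round(1).tolist(),"len",np.linalg.norm(B-A).round(1),np.linalg.norm(C-B).round(1),"centre",((A+C)/2).round(1),"angle",np.degrees(np.arctan2(*(A-B)[::-1])).round(1), "end angle",np.degrees(np.arctan2(*(C-B)[::-1])).round(1))
E
python3 -c "
from h import *
pose3((355.5,238),(387.5,296),(333.5,311))"
```

```text
corners [[-140.4, -81.8], [-237.8, -0.6], [-180.4, 64.8]] len 126.9 87.1 centre [-160.4   -8.5] angle -39.8 end angle 48.7
```

The die has turned about 32°; its long axis is now at −41° in the fence frame, with its centre near (−160,−10). Next I'll lift over it and push the near end's right side.

```bash
python3 -m handwheel '0 0 0 0 -0.012 -0.006 0; 0 0 0 -0.03 -0.012 -0.006 0; 0 0 0 -0.065 -0.012 -0.006 0; 0 0 0 -0.075 -0.006 0.03 0; 0 0 0 -0.075 0.004 0.06 0; 0 0 0 -0.075 0.014 0.09 0; 0 0 0 -0.075 0.024 0.12 0; 0 0 0 -0.075 0.034 0.15 0; 0 0 0 -0.075 0.04 0.183 0; 0 0 0 -0.075 0.04 0.183 0; 0 0 0 -0.075 0.04 0.183 0'
python3 -c "
from h import *
s=env.state();print(w2f(s['ee_pos']),s['ee_pos'][2],gof(-255,-40,12,81.05))"
```

```text
time_s: 4.92
ee_pos: [418.8, 46.2, 87.4]
ee_rot: [94.2, 90.0, -95.0]
force: [1.2, -0.2, 0.4]
gripper_width: 0.7
[[-259.8724511   -41.27033745]] 87.37590627008906 (array([-0.3, -0. , -0. ]), array([ 0.0754, -0.0013, -0.0049]))
```

```bash
python3 -m handwheel '0 0 0 0.03 0 0 0; 0 0 0 0.055 0 0 0; 0 0 0 0.07 0 0 0; 0 0 0 0.075 0 0 0; 0 0 0 0.075 -0.006 -0.007 0; 0 0 0 0.075 -0.011 -0.012 0; 0 0 0 0.075 -0.016 -0.016 0; 0 0 0 0.075 -0.021 -0.019 0; 0 0 0 0.075 -0.026 -0.021 0; 0 0 0 0.075 -0.031 -0.024 0; 0 0 0 0.075 -0.036 -0.027 0; 0 0 0 0.075 -0.041 -0.030 0'
python3 -c "
from h import *
s=env.state();print(w2f(s['ee_pos']),s['ee_pos'][2],R().T@s['force'])"
```

```text
time_s: 5.92
ee_pos: [451.6, 80.9, 12.2]
ee_rot: [25.8, 89.4, -163.4]
force: [-10.2, -6.0, 9.2]
gripper_width: 0.6
[[-232.85226106   -1.85446824]] 12.191125297348778 [-9.06849992  7.54569353  9.19338421]
```

```bash
python3 -m handwheel '0 0 0 0 -0.005 -0.003 0; 0 0 0 0 -0.010 -0.006 0; 0 0 0 0 -0.014 -0.010 0; 0 0 0 0 -0.018 -0.014 0; 0 0 0 0 -0.021 -0.018 0; 0 0 0 0 -0.024 -0.022 0; 0 0 0 0 -0.027 -0.025 0; 0 0 0 0 -0.027 -0.025 0'
python3 - <<'E'
from h import *
s=env.state();print(w2f(s['ee_pos']),s['ee_pos'][2],R().T@s['force'])
cv2.imwrite("pics/s3.png",env.grab_frame("side")[100:400,100:500,::-1].repeat(2,0).repeat(2,1))
E
```

```text
time_s: 6.58
ee_pos: [481.3, 105.1, 12.0]
ee_rot: [13.4, 89.5, -175.8]
force: [-9.0, 1.0, 3.6]
gripper_width: 0.3
[[-207.33347042   26.6464957 ]] 11.979939240756563 [-3.47991909  0.47534079  9.1186388 ]
```

View pics/s3.png

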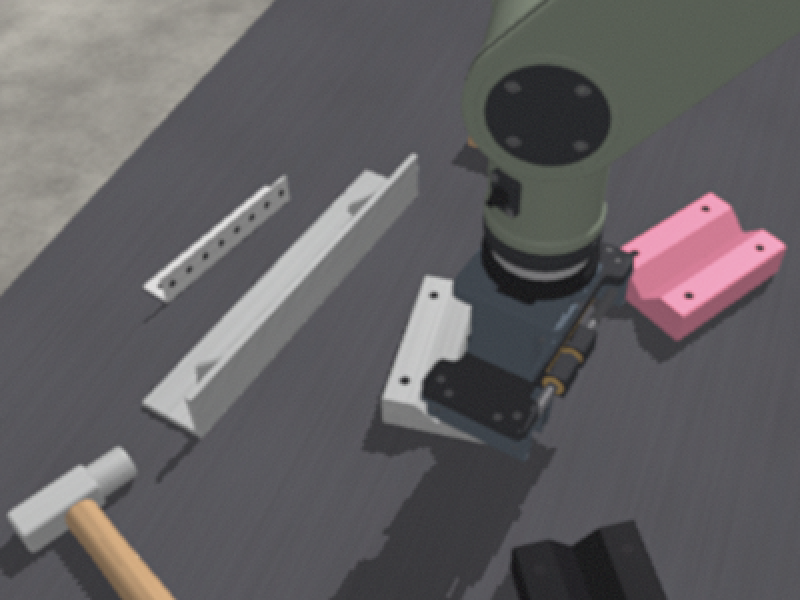

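```bash
python3 -c "
from h import *
W=w2f(ray('side',[(314,238),(292,300)],32));d=W[0]-W[1];print(W,np.linalg.norm(d),np.degrees(np.arctan2(d[1],d[0])))
W=w2f(ray('side',[(200,300),(307.5,178)],50));print(W)"
```

```text
[[ -80.12226933  -46.37043317]
 [-116.58705745   79.33901524]] 130.89135262235874 -73.82403704657405
[[  -7.80514456  158.1026771 ]
 [  -1.65431128 -154.51320505]]
```

The die is at about −74°, so 15° from parallel, and its nearest corner is about 78 mm off the fence. I'll back off, open the jaws for a wide two-finger push that squares it up, and centre the hand on it.

```bash
python3 -m handwheel '0 0 0 0 0.002 0.012 0; 0 0 0 0 0.006 0.027 0; 0 0 0 0 0.012 0.027 0.09; 0 0 0 0 0.018 0.027 0.09; 0 0 0 0 0.023 0.027 0.09; 0 0 0 0 0.023 0.027 0.09; 0 0 0 0 0.023 0.027 0.09; 0 0 0 0 0.023 0.027 0.09; 0 0 0 0 0.023 0.027 0.09; 0 0 0 0 0.023 0.027 0.09; 0 0 0 0 0.023 0.027 0.09; 0 0 0 0 0.023 0.027 0.09'
python3 -c "
from h import *
s=env.state();print(w2f(s['ee_pos']),s['ee_pos'][2],R().T@s['force'],gof(-230,4,12,81.05))"
```

```text
time_s: 7.63
ee_pos: [455.0, 86.2, 11.9]
ee_rot: [89.7, 90.0, -99.6]
force: [-0.0, 0.0, 0.2]
gripper_width: 64.1
[[-230.38422707    3.93468377]] 11.881899503522714 [-0.21551469  0.00264756  0.040605  ] (array([-0.3,  0. , -0. ]), array([-0.0001, -0.0001, -0.0004]))
```

```bash
python3 -m handwheel '-0.3 0 0 0 0 0 0.09; -0.3 0 0 0 0 0 0.09; -0.3 0 0 0 0 0 0.09; -0.3 0 0 0 0 -0.005 0.09; -0.3 0 0 0 0 -0.010 0.09; -0.3 0 0 0 0 -0.015 0.09; -0.3 0 0 0 0 -0.020 0.09; -0.3 0 0 0 0 -0.025 0.09; -0.3 0 0 0 0 -0.030 0.09; -0.3 0 0 0 0 -0.035 0.09; -0.3 0 0 0 0 -0.040 0.09; -0.3 0 0 0 0 -0.045 0.09'
python3 -m handwheel '0 0 0 0 0 -0.005 0.09; 0 0 0 0 0 -0.010 0.09; 0 0 0 0 0 -0.015 0.09; 0 0 0 0 0 -0.020 0.09; 0 0 0 0 0 -0.025 0.09; 0 0 0 0 0 -0.025 0.09'
python3 - <<'E'
from h import *
s=env.state();print(w2f(s['ee_pos']),s['ee_pos'][2],R().T@s['force'],s['torque'],gof(-104,4,12,81.05))
cv2.imwrite("pics/s4.png",env.grab_frame("side")[100:400,100:500,::-1].repeat(2,0).repeat(2,1))
E
```

```text
time_s: 8.63
ee_pos: [494.8, 80.0, 10.9]
ee_rot: [3.1, 89.4, 174.2]
force: [-9.0, 7.1, 2.8]
gripper_width: 89.6
time_s: 9.13
ee_pos: [518.2, 75.1, 10.6]
ee_rot: [9.9, 89.2, -179.1]
force: [-10.5, 3.9, 5.2]
gripper_width: 90.3
[[-166.24516157    2.79361407]] 10.572443678680651 [-5.02165246 -2.20833372 11.05746446] [ 0.47433206  1.92060773 -0.11077919] (array([-0.1,  0.8, -0.1]), array([-0.0023, -0.0013, -0.0622]))
```

View pics/s4.png

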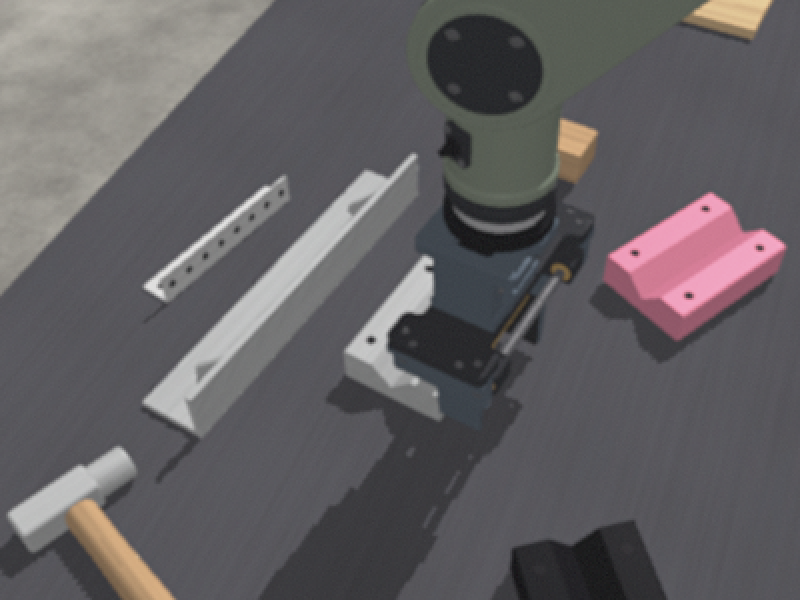

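The die's fence-side edge (425,262)–(345,352) now looks parallel, with roughly 62 mm still to go. I'll push on and slow down near the fence.

```bash
python3 -m handwheel '0 0 0 0 0 -0.005 0.09; 0 0 0 -0.001 0 -0.010 0.09; 0 0 0 -0.002 0 -0.015 0.09; 0 0 0 -0.002 0 -0.020 0.09; 0 0 0 -0.002 0 -0.025 0.09; 0 0 0 -0.002 0 -0.030 0.09; 0 0 0 -0.002 0 -0.035 0.09; 0 0 0 -0.002 0 -0.039 0.09; 0 0 0 -0.002 0 -0.043 0.09; 0 0 0 -0.002 0 -0.046 0.09; 0 0 0 -0.002 0 -0.049 0.09; 0 0 0 -0.002 0 -0.052 0.09'
python3 -m handwheel '0 0 0 0 0 -0.001 0.09; 0 0 0 0 0 -0.002 0.09; 0 0 0 0 0 -0.003 0.09; 0 0 0 0 0 -0.004 0.09; 0 0 0 0 0 -0.005 0.09; 0 0 0 0 0 -0.006 0.09; 0 0 0 0 0 -0.006 0.09'
python3 - <<'E'
from h import *
s=env.state();print(w2f(s['ee_pos']),s['ee_pos'][2],R().T@s['force'],s['torque'],gof(-104,4,12,81.05))
E
```

```text
time_s: 10.18
ee_pos: [568.0, 66.9, 11.6]
ee_rot: [9.6, 89.0, -179.4]
force: [-11.9, 2.2, 1.7]
gripper_width: 90.0
time_s: 10.77
ee_pos: [574.4, 66.0, 11.6]
ee_rot: [10.1, 89.1, -178.9]
force: [-10.6, 2.3, -0.4]
gripper_width: 90.1
[[-109.27524455    2.49762477]] 11.605879057330078 [ 0.56707827 -0.61946066 10.80745248] [ 0.28093886  1.96335737 -0.16235131] (array([-0. ,  0.9, -0.2]), array([-0.0005, -0.0015, -0.0053]))
```

Push force is still plain sliding (11 N). I'll creep on until it rises.

```bash
for i in 1 2 3 4; do python3 -m handwheel '0 0 0 0 0 -0.001 0.09; 0 0 0 0 0 -0.002 0.09; 0 0 0 0 0 -0.002 0.09' | grep -E "pos|force"; done
python3 -c "
from h import *
s=env.state();print(w2f(s['ee_pos']),R().T@s['force'],s['torque'])"
```

```text
ee_pos: [576.3, 65.7, 11.6]
force: [-9.8, 2.0, -0.8]
ee_pos: [578.3, 65.4, 11.6]
force: [-10.6, 1.1, 0.6]
ee_pos: [578.6, 65.3, 11.6]
force: [-14.1, 2.7, 4.0]
ee_pos: [578.6, 65.3, 11.7]
force: [-17.9, 3.9, 7.6]
[[-104.98645837    2.49429556]] [-7.14992166 -0.97287278 18.46035986] [ 0.73295232  3.19478498 -0.06573664]
```

```bash
python3 -m handwheel '0 0 0 0 0 -0.001 0.09; 0 0 0 0 0 -0.002 0.09; 0 0 0 0 0 -0.003 0.09; 0 0 0 0 0 -0.004 0.09; 0 0 0 0 0 -0.004 0.09; 0 0 0 0 0 -0.004 0.09'
python3 - <<'E'
from h import *
s=env.state();print(w2f(s['ee_pos']),R().T@s['force'],s['torque'],gof(-104,4,12,81.05))
cv2.imwrite("pics/s5.png",env.grab_frame("side")[100:400,50:450,::-1].repeat(2,0).repeat(2,1))
E
```

```text
time_s: 12.27
ee_pos: [578.6, 65.3, 11.8]
ee_rot: [7.0, 88.2, 178.0]
force: [-26.7, 5.1, 16.0]
gripper_width: 89.8
[[-104.97261189    2.47562838]] [-15.15522823  -0.83117944  27.64708464] [ 1.11798482  4.49275478 -0.0721    ] (array([-0.1,  1.8, -0.2]), array([-0.0003, -0.0015, -0.001 ]))
```

View pics/s5.png

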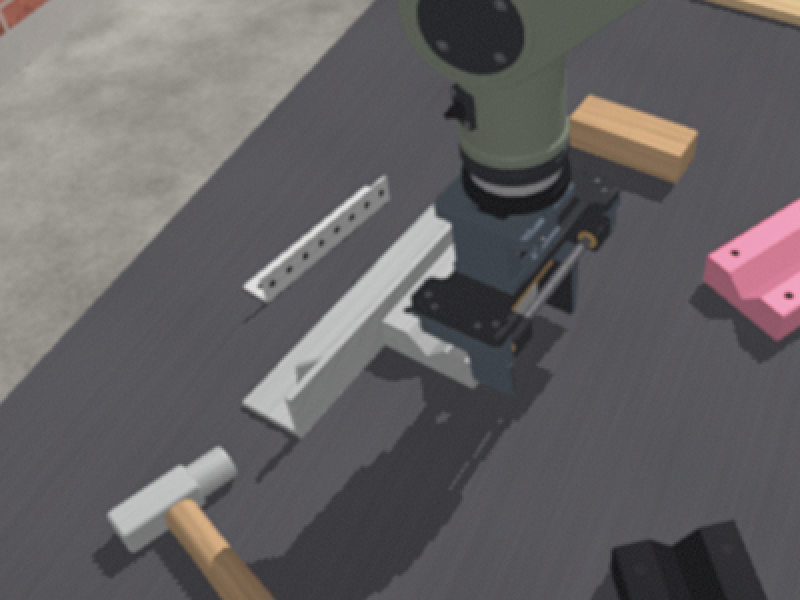

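The die's left end touches the fence at about (385,325), and the push force stalls at 28 N with almost no turning moment. I'll back off, lift clear and check.

```bash
python3 -m handwheel '0 0 0 0 0 0.004 0.09; 0 0 0 0 0 0.01 0.09; 0 0 0 0 0 0.025 0.09; 0 0 0 0 0 0.05 0.09; 0 0 0 -0.02 0 0.08 0.09; 0 0 0 -0.05 0 0.11 0.09; 0 0 0 -0.08 0 0.14 0.09; 0 0 0 -0.1 0.02 0.16 0.09; 0 0 0 -0.13 0.06 0.16 0.09; 0 0 0 -0.16 0.1 0.16 0.09; 0 0 0 -0.16 0.14 0.16 0.09; 0 0 0 -0.16 0.18 0.16 0.09' | tail -5
python3 -m handwheel '0 0 0 0 0.04 0 0.09; 0 0 0 0 0.08 0 0.09; 0 0 0 0 0.12 0 0.09; 0 0 0 0 0.16 0 0.09; 0 0 0 0 0.2 0 0.09; 0 0 0 0 0.24 0 0.09; 0 0 0 0 0.24 0 0.09; 0 0 0 0 0.24 0 0.09; 0 0 0 0 0.24 0 0.09'
python3 - <<'E'
from h import *
t=env.grab_frame("top");np.save("t.npy",t)
cv2.imwrite("pics/t6.png",cv2.resize(t[170:290,190:390],None,fx=4,fy=4,interpolation=cv2.INTER_CUBIC)[:,:,::-1])
E
```

```text
time_s: 13.32
ee_pos: [410.5, -79.9, 176.3]
ee_rot: [175.5, 89.6, -13.3]
force: [0.7, -0.7, -0.3]
gripper_width: 90.5
time_s: 14.07
ee_pos: [371.5, -315.1, 173.2]
ee_rot: [-58.5, 89.9, 112.5]
force: [-0.4, 0.2, 0.7]
gripper_width: 90.3
```

View pics/t6.png

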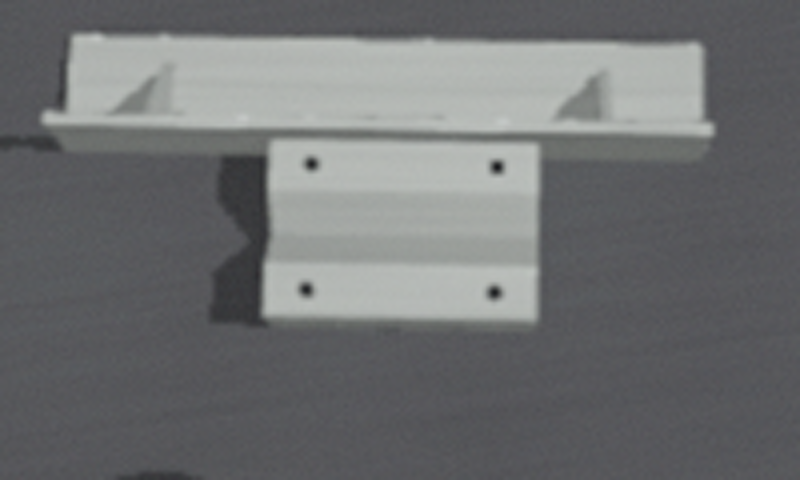

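The die, at (265–540, 140–320) in the crop, lies against the fence with its long side parallel. Now I'll measure it.

Run:
```python
from h import *
t=np.load("t.npy");g=cv2.GaussianBlur(cv2.cvtColor(t,cv2.COLOR_RGB2GRAY),(9,1),0).astype(float)
def edge(r0,r1,us):
    o=[]
    for u in us:
        v=g[r0:r1,u];d=np.abs(np.diff(v));o.append((u,r0+.5+(d*np.arange(len(d))).sum()/d.sum()))
    return np.array(o)
U=range(264,320,2)
for n,a,z in(("robot side",edge(246,253,U),32),("fence side",edge(203,208,U),32),("fence top",edge(199,204,U),50)):
    W=w2f(ray("top",a,z));p=np.polyfit(W[:,1],W[:,0],1);print(n,"x",np.polyval(p,10).round(2),"slope rad",p[0].round(4),"res",np.std(W[:,0]-np.polyval(p,W[:,1])).round(2))
print("ends y",w2f(ray("top",[(190+267/4,230),(190+540/4,230)],32))[:,1])
```

```text
robot side x -88.46 slope rad -0.0059 res 0.1
fence side x -0.35 slope rad -0.0054 res 0.24
fence top x 0.31 slope rad -0.0018 res 0.22
ends y [ 52.66989129 -78.36948952]
```

```bash
python3 -c "
from workcell import env
print(env.job_done())"
```

```text
the job is handed in; nothing more can be done
None
```

The die now lies with one long side flat against the fence, and the job is handed in at about 14 s of the 58 s.

**What I did:** I pushed the far end's left side with closed fingers, which turned the die about 32°. Then I pushed the near end's right side for about another 33°. Last, a wide-open two-finger push squared it up and slid it home. I crept over the last few millimetres until the force stalled at 28 N, then backed off and lifted clear.

**Last checks, from the top camera:**

| Check | Measured | Allowed |
|---|---|---|
| Fence-side edge to the face | about 0.4 mm short | within 3 mm |
| Angle to the fence | about 0.005 rad | 0.03 rad |
| Die centre along the fence, from its middle | about −13 mm | ±95 mm |

- **Hand:** it was clear of everything, with readings under 1 N.
- **Disagreement:** the side camera read several mm and about 1° differently from the top one, so I used the top camera for the final numbers.
- **Bystanders:** I saw no sign in the pictures that the hammer, offcut or strip had moved, but I did not measure them again.
- **No failed checks:** none of the checks I made failed.

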